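Load the negative viewer

ROBOT

A 6-joint arm with a two-finger parallel gripper is mounted at the origin on the work surface. World frame = base frame: x ahead of the robot, y to its left, z up, the work surface at z = 0. Lengths are in mm, angles in rad, forces in N, time in s.
With the tool pointing down it reaches from about 300 to 775 mm from the base axis. Payload 14.6 kg.
Tool frame: the origin (TCP) lies on the centre line of the jaws, within the pads' length; the fingertips stand 11 mm ahead of it and the grasp point (between the pads) lies 8 mm behind it; x points along the fingers, y is the direction in which the jaws open and shut, and the axes are right-handed (so a half turn about x gives the same grasp; the last joint's range is limited). The gripper opens to 94 mm and grips with 3 to 60 N. Pads are 16 mm wide; open, the fingers measure 119 mm over their backs; the gripper's body (75 mm by 177 mm) begins 78 mm behind the grasp point.
Start: joints at [-1.325, 0.3, 1.521, -0, 1.321, -0.067], TCP at [169.241, -523.304, 216.446] pointing down, gripper open.
Joint ranges: [-3.03, 3.03], [-0.79, 2.21], [0.23, 2.52], [-1.04, 4.18], [0, 3.07], [-2.55, 2.55]. Speed limits (rad/s): [2.22, 2.22, 2.57, 3.14, 3.14, 3.14].

INTERFACE

Orientations are given as [roll, pitch, yaw] about the fixed x, y, z axes, in that order (R = Rz(yaw) Ry(pitch) Rx(roll)).
In Python, from cell import manip gives the robot as it stands.
- The arm moves only by the shell command python3 -m handwheel 'ROWS' [OPENING] [FORCE]. ROWS is JSON, a list of rows, each a list of 2 entries, a list of its own where there are three numbers: the shift along the tool's x, y, z in mm, then the turn about the tool's x in rad. In form: [[[x, y, z], spin], ...]. A call has exactly 10 rows; each row shifts and turns the commanded pose from where the row before left it, along the tool's axes as they then stand; what a row does not reach is not made up. A row lasts 1/8 s, in which the tool goes at most 62.5 mm and 10.7 degrees, less where a joint would pass 70% of its speed; a pose out of reach is approached as far as the arm can. A call with a gripper value outside its range is refused whole. OPENING is the closure in counts, from 0 (fully open) to 255 (shut), set as the call begins (- or left out, the last holds). The fingers move at their own pace and stop on an object; FORCE is the grip in N (left out, the last holds). Time passes only in rows, so rows that do not move let the fingers close, or fill a call up. It gives the time, the measured TCP pose, the force and the opening at its end, in the units of the state.
- manip.read_state(): the state, without advancing time (a new reading comes with each control period).
- manip.camera(name): name is "scene" or "top"; returns a dict with "pixels" (480x640x3 uint8, red, green, blue), "z_map" (480x640 float32, mm along the optical axis (not along the pixel's ray), 0 where there is no reading), "mtx" (3x3 intrinsics, pixels), "xyz" and "orientation" of the camera in the world. Camera axes: x right, y up, looking along -z (the intrinsics and any distortion apply to the point x, -y, -z); pixel columns grow to the right and rows downward; lengths in mm; the calibration is good to about 2 mm. A picture is of the moment at which its call begins.
- manip.sign_off(): hands the job in, once; it reports no verdict.
Trained networks look in the newest picture that a camera, given by its name, has taken for a name from the list of things; names that differ only in an ending like _2 or _b are one class to them, and where a whole thing is asked for, a point or a joint stands for the part that bears it (a point fixed in the world has none). Each returns a list of dicts, best first, with "confidence" (0 to 1); they miss things now and then, are a little off and sometimes report something else, mostly with a low value. They report only what shows in the picture. A call takes as long as a camera call. They do not tell look-alikes from the thing itself.
- manip.cut_out(target, camera): "region" (480x640 bool, what is visible of it) and "centre" ([column, row] in pixels, amid what is visible of it).
The state is a dict: "clock": time; "joints": joint angles; "qd": joint speeds; "effort": joint torques, N m; "eef_pos": TCP position; "eef_rot": TCP orientation; "wrist_force": force on the tool from outside, world axes, zero at the start; "moment": the same for the moment, N m; "finger_gap": finger opening in mm.
Only numpy, scipy, OpenCV 4.12 (cv2) and the standard library are available. Lean on these libraries where they do the work, as an engineer would, in place of code of your own. Each camera call takes 0.05 s, during which the arm holds its last target. There are 200 camera calls.

TASK

Load the negative viewer: press the release button on its top so that the tray pops out, lay the steel negative carrier flat in the tray with its handle up, then push the tray home until it clicks and stays shut. Press and push gently, without ramming the button or the tray against its stop, and leave the lens cap, lens hood and thermometer holder where they are.

Things in the scene. Friction and masses are not known exactly. Their poses are not given: they have to be found in the camera images.
- viewer: Negative viewer: grey steel box fixed to the counter, 165 mm deep (x), 140 mm wide (y), 72 mm high, with a glass window and the release button in its top. Origin on the counter; the box spans x -70 to +95, y -70 to +70 mm from it. Its -x side is the front, where the tray comes out; z is up.
- release_top (a point): Centre of the top of the round black release button (28 mm across) on the viewer's top, 40 mm behind (+x of) its origin, 86 mm above the counter when up. Pressed straight down: 8 mm of travel, it takes 1.5 N to start and 5 to 10 N to the bottom (keep under 20 N). The tray is let go somewhere between 3 and 7 mm down. It springs back.
- tray_front (a point): Centre of the outer (front) face of the tray's dark steel front block, 98 mm wide, 32 mm thick, from 5 to 61 mm above the counter; this point is 35 mm above the counter. Latched, it stands 32 mm proud of the viewer's front. Axes as the viewer's: pushing along the viewer's +x closes the tray.
- tray_seat (a point): Centre of the tray's inner floor, 12 mm above the counter, axes as the viewer's. Inside the tray is 67 mm long (x) by 83 mm wide (y); side and rear walls rise 12 mm above the floor, the front block 49 mm. It slides in under a roof 52 mm above its floor.
- tray (a joint): How far the tray is out, m: about 0 latched, 0.08 fully out. A spring pushes it out (5 N shut, 2 N out). To latch, it must be pushed past 0, to -0.002 to -0.026: how deep differs each time and cannot be seen. On the way a latch ramp raises the push to about 7 to 10 N; it eases, then it clicks, and 2 mm deeper is a hard stop (keep under 20 N). Let go too early, it springs out.
- carrier_bail (a point): Negative carrier, loose steel plate 60 (its x) by 76 (y) by 5 mm with a window and a bridge handle over it, about 160 g. Point: middle of the handle's bar, over the plate's centre, 29 mm above its underside. The bar is 56 mm long (x), 10 wide (y), 10 high, pinched across y from above. Plate x goes along tray x (half turn is the same).
- cap_center (a point): Bystander, loose: chrome lens cap, a disc 54 mm across and 15 mm high; this point is its centre at 7 mm height.
- hood_center (a point): Bystander, loose: brass lens hood, a flared ring 42 mm across below, 58 mm across above, 34 mm high; this point is its centre at 17 mm height.
- thermo_holder: Bystander, loose: white ceramic thermometer holder, a foot 45 x 70 mm with two upright tubes (24 mm across), 62 mm high; origin at the centre of its underside.
There are look-alikes about, which are no part of the job. Leave any blue or red look-alike of the part that bears carrier_bail alone.

How it is judged:
By the outcome, as a careful person would: the job done as asked, in the order asked, and still so for the second after the job is handed in, with the robot touching nothing.
It also fails if it takes over 67 s, if anything falls off the work surface, if the arm or the gripper's body presses on something with over 40 N, if the wrist force passes 120 N, or if a joint passes its speed limit or range.

## Working session

There is one attempt and no reset: what is moved stays moved. The work goes in short steps, Python scripts to look and compute and a shell command to move; the robot and the scene stay as the last step left them, time stands still between calls to the robot, and variables do not carry over. Pictures are saved under pics/ and viewed, about 8 in all and at most 12, crops included, and the job is handed in when it is done.

```bash
mkdir -p pics
cat > h.py <<'E'
import numpy as np, cv2
from scipy.spatial.transform import Rotation as R
from cell import manip
def snap(n):
    return manip.camera(n)
def cloud(c):
    K=np.array(c["mtx"]);z=c["z_map"].astype(float)
    v,u=np.mgrid[0:480,0:640]
    p=np.stack([(u-K[0,2])/K[0,0]*z,-(v-K[1,2])/K[1,1]*z,-z],-1)
    W=p@R.from_euler('xyz',c["orientation"]).as_matrix().T+np.array(c["xyz"])
    W[z==0]=np.nan
    return W
def save(img,name,s=1):
    if s!=1: img=cv2.resize(img,None,fx=s,fy=s,interpolation=cv2.INTER_CUBIC)
    cv2.imwrite('pics/'+name,img[...,::-1])
E
python3 - <<'E'
from h import *
for n in ["scene","top"]:
    c=snap(n); W=cloud(c); save(c["pixels"],n+'0.png'); np.savez(n+'0.npz',p=c["pixels"],W=W)
    print(n,c["xyz"],c["orientation"],[k for k in c])
    for t in ["viewer","release_top","tray_front","carrier_bail","cap_center","hood_center","thermo_holder"]:
        for d in manip.cut_out(t,n)[:4]:
            m=d["region"]; print(t,round(d["confidence"],2),np.round(d["centre"]),m.sum(),np.nanmedian(W[m],0).round(0),np.nanmax(W[m][:,2]).round(),c["pixels"][m].mean(0).round())
print(manip.read_state())
E
```

```text
scene [1262.41171589 -608.73788208  965.9294249 ] [ 0.80966614 -0.01012936  0.95232929] ['pixels', 'z_map', 'mtx', 'xyz', 'orientation']
viewer 0.68 [397. 276.] 6066 [682.  -5.  70.] 89.0 [119. 116. 105.]
release_top 0.74 [470. 235.] 442 [642. 267.  21.] 37.0 [135. 106.  65.]
release_top 0.59 [409. 273.] 129 [698.  14.  85.] 89.0 [61. 58. 55.]
tray_front 0.71 [366. 248.] 374 [566.   4.  60.] 76.0 [94. 90. 83.]
carrier_bail 0.67 [236. 280.] 640 [ 450. -283.    5.] 37.0 [106. 100.  93.]
carrier_bail 0.64 [209. 246.] 516 [ 323. -276.    5.] 37.0 [179.  58.  54.]
carrier_bail 0.63 [183. 321.] 789 [ 483. -414.    5.] 38.0 [ 60.  90. 149.]
carrier_bail 0.6 [413. 200.] 286 [452. 238.  13.] 20.0 [161. 153. 138.]
hood_center 0.67 [470. 234.] 424 [641. 267.  21.] 37.0 [135. 106.  64.]
thermo_holder 0.55 [298. 356.] 951 [ 714. -272.   22.] 65.0 [169. 160. 137.]
top [ 410.92722137  -64.36813266 1251.64832541] [ 0.08653163 -0.007043   -1.54544932] ['pixels', 'z_map', 'mtx', 'xyz', 'orientation']
viewer 0.82 [281. 184.] 4514 [651.  15.  72.] 92.0 [139. 132. 120.]
release_top 0.67 [278. 167.] 92 [6
[... 572 characters left out ...]
172.] 510 [ 700. -264.   15.] 68.0 [156. 152. 130.]
{'clock': 0.8, 'joints': array([-1.32459925e+00,  2.99873761e-01,  1.52103627e+00,  8.20080219e-06,
        1.32063248e+00, -6.65987189e-02]), 'qd': array([-0.00117863,  0.00100108,  0.00046909, -0.00039368,  0.000452  ,
       -0.00218121]), 'effort': array([ 3.45312736e-03, -5.31624913e+01, -3.52904356e+01,  7.09537952e-02,
        2.12324347e-02, -1.85309040e-05]), 'eef_pos': array([ 169.24417063, -523.30577731,  216.44462251]), 'eef_rot': array([ 1.66135905,  1.57074556, -1.16743983]), 'wrist_force': array([-0.38805236, -0.7291524 , -0.33963907]), 'moment': array([-0.02545439,  0.04158873, -0.07212917]), 'finger_gap': 94.13868107479884}
```

```bash
sleep 1; python3 -c "
import cv2,numpy as np
"; ls pics
```

```text
scene0.png
top0.png
```

View pics/top0.png

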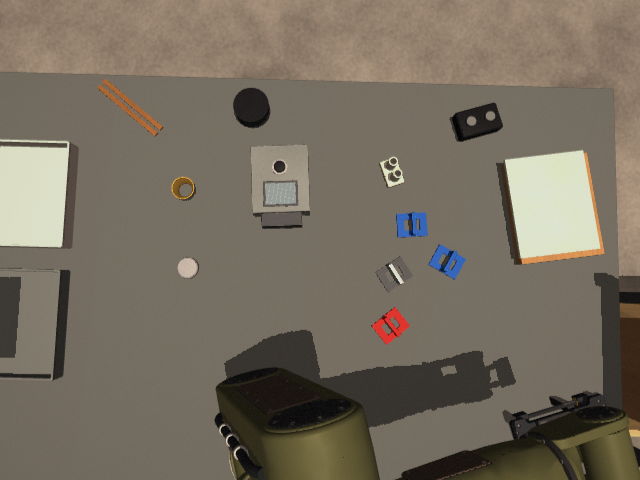

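Run:
```python
from h import *
d=np.load('top0.npz');e=np.load('scene0.npz')
a=cv2.resize(d['p'][240:310,355:425],(395,395),interpolation=2);b=cv2.resize(e['p'][240:310,200:270],(395,395),interpolation=2)
save(np.hstack([a,b]),'crop.png')
for n,f in(('top',d),('scene',e)):
    W=f['W']
    # carrier: bbox x390-500,y-340..-225
    def sel(x0,x1,y0,y1,z0,z1): 
        return W[(W[...,0]>x0)&(W[...,0]<x1)&(W[...,1]>y0)&(W[...,1]<y1)&(W[...,2]>z0)&(W[...,2]<z1)]
    def rect(P,t): 
        if len(P)<5: print(n,t,len(P));return
        r=cv2.minAreaRect(P[:,:2].astype(np.float32)); print(n,t,len(P),np.round(r[0],1),np.round(r[1],1),round(r[2],1),P.mean(0).round(1))
    rect(sel(380,510,-350,-215,22,45),'bar')
    rect(sel(380,510,-350,-215,3,14),'plate')
    rect(sel(590,790,-90,110,66,78),'viewer top')
    rect(sel(500,600,-90,110,54,67),'front top')
    rect(sel(640,760,-40,70,80,95),'button')
    z=W[...,2]; print('table z',np.nanmedian(z[(W[...,0]>300)&(W[...,0]<520)&(abs(W[...,1])<100)]))
```

```text
top bar 103 [ 444.5 -275.9] [55.2 10.5] 33.6 [ 443.9 -275.5   33.9]
top plate 796 [ 445.3 -281.9] [129.4 132.4] 0.3 [ 442.6 -278.8    5.4]
top viewer top 3546 [669.3  16.2] [163.9 140. ] 3.3 [668.6  15.4  72.7]
top front top 552 [572.5  11.5] [136.2  46.3] 88.0 [569.9   9.7  61.4]
top button 112 [690.6  14.3] [42.9 98.9] 77.9 [693.9  17.1  85.9]
table z 0.5483468453730893
scene bar 147 [ 444.9 -277.4] [56.8 15.4] 32.8 [ 446.8 -277.7   31. ]
scene plate 375 [ 446.4 -284. ] [132.  123.4] 88.0 [ 447.8 -280.5    5.2]
scene viewer top 3494 [669.4  15.1] [166.1 144.8] 3.6 [674.5  11.   71.6]
scene front top 360 [574.6   1.4] [ 43.6 127.4] 5.3 [567.9   3.7  60.4]
scene button 115 [696.2  17.3] [26.3 28.8] 4.1 [697.2  15.6  85. ]
table z -0.7916417109941563
```

View pics/crop.png

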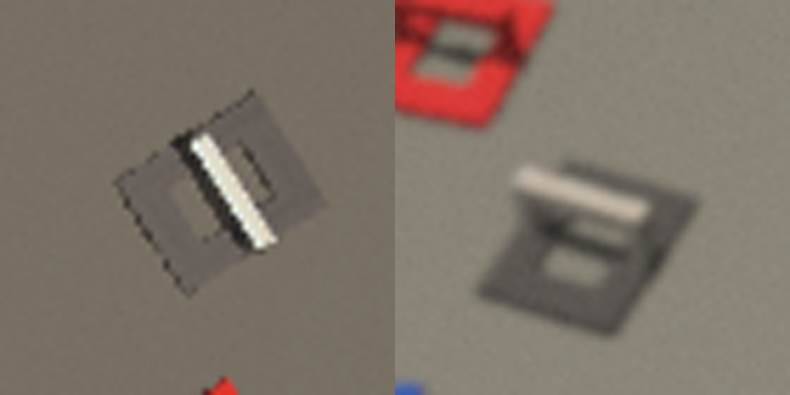

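The top view shows four look-alikes: steel carrier at (394,273), red at (390,325), and blue at (412,225) and (448,262). I choose the steel one. The crop confirms bare steel with its handle up and the bar at about 33.5° in world. The viewer is at (281,180), with its yaw about 3.4° and origin about (657,15). That agrees with the button at (696,17,86).

```bash
cat >> h.py <<'E'
def plan(xyz,yaw,n,start=None):
    """n equal rows to bring TCP to xyz, tool y at world angle yaw (deg, mod 180); tool down. returns row"""
    s=manip.read_state(); p=np.array(s["eef_pos"]); M=R.from_euler('xyz',s["eef_rot"]).as_matrix()
    if start is not None: p,cy=np.array(start[0],float),start[1]
    else: cy=np.degrees(np.arctan2(M[1,1],M[0,1]))
    opts=[]
    for k in (-1,0,1,2,-2): opts.append(yaw+180*k-cy)
    opts=sorted(opts,key=abs)
    c=np.radians(cy); X=np.array([0,0,-1.]);Y=np.array([np.cos(c),np.sin(c),0]);R0=np.stack([X,Y,np.cross(X,Y)],1)
    for dy in opts[:2]:
        th=-np.radians(dy)/n   # tool x is down
        S=sum(R.from_euler('x',k*th).as_matrix() for k in range(n))
        r=np.linalg.solve(S,R0.T@(np.array(xyz,float)-p))
        print('cy',round(cy,2),'dyaw',round(dy,1),'j6',s["joints"][5].round(2),'row',r.round(2).tolist(),round(th,4))
def V(x,y=0,o=(656.8,15.0),a=3.4):
    c,s=np.cos(np.radians(a)),np.sin(np.radians(a)); return np.array([o[0]+c*x-s*y,o[1]+s*x+c*y])
E
python3 - <<'E'
from h import *
b=V(40); print(b); plan([b[0],b[1],150],93.4,18)
E
```

```text
[696.72959312  17.37225494]
cy -72.08 dyaw -14.5 j6 -0.07 row [3.69, -23.92, -34.62] 0.0141
cy -72.08 dyaw 165.5 j6 -0.07 row [3.69, 46.99, -38.93] -0.1605
```

```bash
python3 -m handwheel '[[[3.7,-23.9,-34.6],0.0141],[[3.7,-23.9,-34.6],0.0141],[[3.7,-23.9,-34.6],0.0141],[[3.7,-23.9,-34.6],0.0141],[[3.7,-23.9,-34.6],0.0141],[[3.7,-23.9,-34.6],0.0141],[[3.7,-23.9,-34.6],0.0141],[[3.7,-23.9,-34.6],0.0141],[[3.7,-23.9,-34.6],0.0141],[[3.7,-23.9,-34.6],0.0141]]' 255 20
python3 -m handwheel '[[[3.7,-23.9,-34.6],0.0141],[[3.7,-23.9,-34.6],0.0141],[[3.7,-23.9,-34.6],0.0141],[[3.7,-23.9,-34.6],0.0141],[[3.7,-23.9,-34.6],0.0141],[[3.7,-23.9,-34.6],0.0141],[[3.7,-23.9,-34.6],0.0141],[[3.7,-23.9,-34.6],0.0141],[[0,0,0],0],[[0,0,0],0]]'
python3 -c "
from h import *
b=V(40); plan([b[0],b[1],100],93.4,8); print(manip.read_state())"
```

```text
clock: 2.05
eef_pos: [446.2, -205.5, 179.5]
eef_rot: [2.472, 1.57, -0.499]
wrist_force: [0.1, 0.1, 0.1]
finger_gap: 1.3
clock: 3.3
eef_pos: [696.2, 16.5, 149.6]
eef_rot: [0.152, 1.57, -2.93]
wrist_force: [-0.6, -0.6, 0.7]
finger_gap: 0.3
cy -86.62 dyaw 0.0 j6 1.48 row [6.2, -0.11, -0.07] -0.0
cy -86.62 dyaw -180.0 j6 1.48 row [6.2, -0.15, 0.14] 0.3927
{'clock': 3.3, 'joints': array([-2.88724735e-02,  6.85771745e-01,  1.11125193e+00, -1.29933089e-04,
        1.34508590e+00,  1.48290846e+00]), 'qd': array([-1.41873538e-02, -1.80384481e-02,  1.18711324e-02,  1.26909306e-03,
       -5.02987162e-04, -2.84224234e-05]), 'effort': array([ 1.30525578e+00, -7.26022267e+01, -3.60952127e+01,  6.36324123e-02,
       -6.85795443e-02,  3.47924384e-02]), 'eef_pos': array([696.1884434 ,  16.47609762, 149.6331138 ]), 'eef_rot': array([ 0.15233586,  1.57026412, -2.93021229]), 'wrist_force': array([-0.62417195, -0.6475161 ,  0.72748424]), 'moment': array([-0.00671816,  0.00140198, -0.03063069]), 'finger_gap': 0.2769281342335435}
```

```bash
python3 -m handwheel '[[[15,-0.5,-0.3],0],[[15,-0.4,-0.3],0],[[12,0,0],0],[[7,0,0],0],[[2,0,0],0],[[1.5,0,0],0],[[1.5,0,0],0],[[1,0,0],0],[[1,0,0],0],[[0.5,0,0],0]]'
```

```text
clock: 4.55
eef_pos: [697.4, 17.8, 94.3]
eef_rot: [3.034, 1.57, -0.049]
wrist_force: [-1.5, -0.3, 5.9]
finger_gap: 0.5
```

```bash
python3 -m handwheel '[[[1,0,0],0],[[1,0,0],0],[[0.5,0,0],0],[[0.5,0,0],0],[[0.5,0,0],0],[[0,0,0],0],[[0,0,0],0],[[0,0,0],0],[[0,0,0],0],[[0,0,0],0]]'
python3 - <<'E'
from h import *
c=snap('top');W=cloud(c);save(c['pixels'],'t2.png')
m=(W[...,0]>440)&(W[...,0]<600)&(abs(W[...,1]-10)<70)&(W[...,2]>54)&(W[...,2]<67)
P=W[m][:,:2]; print(len(P),P.min(0),P.max(0),cv2.minAreaRect(P.astype(np.float32)))
E
```

```text
clock: 5.8
eef_pos: [697.2, 17.8, 89.9]
eef_rot: [2.964, 1.571, -0.119]
wrist_force: [2.5, -0.2, 5.0]
finger_gap: 0.6
38 [477.69027237 -57.27725577] [590.78418582 -37.88675762] ((534.8350830078125, -43.04597091674805), (14.40536117553711, 114.55918884277344), 82.89590454101562)
```

```bash
python3 -m handwheel '[[[-5,0,0],0],[[-10,0,0],0],[[-20,0,0],0],[[-25,0,0],0],[[-10,0,0],0],[[0,0,0],0],[[0,0,0],0],[[0,0,0],0],[[0,0,0],0],[[0,0,0],0]]' 140
python3 - <<'E'
from h import *
plan([444.5,-276.5,70],123.5,9)
c=snap('top');W=cloud(c)
print([ (d['confidence'],d['centre']) for d in manip.cut_out('tray_front','top')])
m=(W[...,0]>440)&(W[...,0]<520)&(abs(W[...,1]-10)<70)&(W[...,2]>54)&(W[...,2]<67)
P=W[m][:,:2]; print(len(P),cv2.minAreaRect(P.astype(np.float32)) if len(P)>4 else '')
E
```

```text
clock: 7.1
eef_pos: [697.1, 17.8, 159.6]
eef_rot: [0.003, 1.57, -3.079]
wrist_force: [0.5, 0.7, -0.4]
finger_gap: 42.3
cy -86.62 dyaw 30.1 j6 1.48 row [9.96, 23.48, 36.72] -0.0584
cy -86.62 dyaw -149.9 j6 1.48 row [9.96, 53.7, -22.35] 0.2907
[(0.58, [298.4, 243.9])]
41 ((492.3377990722656, -39.34088897705078), (29.308916091918945, 7.270778656005859), 0.7186413407325745)
```

```bash
python3 -m handwheel '[[[10,23.5,36.7],-0.0584],[[10,23.5,36.7],-0.0584],[[10,23.5,36.7],-0.0584],[[10,23.5,36.7],-0.0584],[[10,23.5,36.7],-0.0584],[[10,23.5,36.7],-0.0584],[[10,23.5,36.7],-0.0584],[[10,23.5,36.7],-0.0584],[[10,23.5,36.7],-0.0584],[[0,0,0],0]]'
python3 - <<'E'
from h import *
for n in('top','scene'):
    c=snap(n);W=cloud(c); np.savez(n+'3.npz',p=c['pixels'],W=W)
    if n=='top': save(c['pixels'][130:330,200:460],'t3.png',2.5)
    m=(W[...,0]>440)&(W[...,0]<530)&(abs(W[...,1]-10)<70)&(W[...,2]>54)&(W[...,2]<67)
    P=W[m]; print(len(P),cv2.minAreaRect(P[:,:2].astype(np.float32)),P.mean(0))
plan([444.5,-276.5,21.5],123.5,5)
E
```

```text
clock: 8.45
eef_pos: [443.5, -278.3, 69.4]
eef_rot: [-1.074, 1.57, 2.649]
wrist_force: [1.4, 1.4, 0.2]
finger_gap: 42.2
531 ((490.0805969238281, 5.7013397216796875), (31.965543746948242, 97.48694610595703), 2.0146327018737793) [490.08118652   5.37377404  61.36298097]
455 ((490.8620300292969, 4.664764404296875), (37.90648651123047, 101.73689270019531), 4.965539932250977) [492.30198742   1.73238403  59.63804078]
cy -56.59 dyaw 0.1 j6 0.36 row [9.7, -0.05, 0.06] -0.0003
cy -56.59 dyaw -179.9 j6 0.36 row [9.7, 0.07, 0.1] 0.628
```

View pics/t3.png

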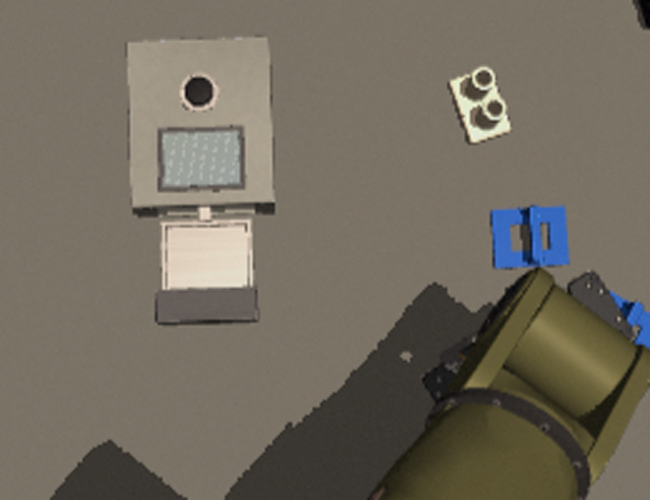

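The tray is fully out: its front block is at crop (207,305), world (490,5.5), where it should be. Next I descend on the steel carrier's bar and grip it.

```bash
python3 -m handwheel '[[[12,0,0],0],[[12,-0.1,0.2],0],[[12,-0.1,0.1],0],[[9,0,0],0],[[2.5,0,0],0],[[0,0,0],0],[[0,0,0],0],[[0,0,0],0],[[0,0,0],0],[[0,0,0],0]]'
python3 -m handwheel '[[[0,0,0],0],[[0,0,0],0],[[0,0,0],0],[[0,0,0],0],[[0,0,0],0],[[0,0,0],0],[[0,0,0],0],[[-10,0,0],0],[[-30,0,0],0],[[-40,0,0],0]]' 255 30
python3 - <<'E'
from h import *
print(manip.read_state()['eef_pos'],manip.read_state()['finger_gap'])
for n in('scene',):
    c=snap(n);W=cloud(c); save(c['pixels'][180:360,120:360],'s4.png',2.5)
    m=(abs(W[...,0]-445)<70)&(abs(W[...,1]+277)<70)&(W[...,2]>60)&(W[...,2]<100)
    np.savez('s4.npz',p=c['pixels'],W=W)
s=V(-116.5); plan([s[0],s[1],110],93.4,10); print(s)
E
```

```text
clock: 9.8
eef_pos: [444.4, -276.6, 22.4]
eef_rot: [2.159, 1.571, -0.398]
wrist_force: [-0.7, 0.4, 0.1]
finger_gap: 42.5
clock: 11.05
eef_pos: [444.1, -276.5, 103.2]
eef_rot: [-1.128, 1.57, 2.599]
wrist_force: [0.1, -0.6, -2.0]
finger_gap: 9.7
[ 444.10342599 -276.46576822  103.22819048] 9.725041574746198
cy -56.5 dyaw -30.1 j6 0.36 row [-0.11, -23.92, -18.85] 0.0525
cy -56.5 dyaw 149.9 j6 0.36 row [-0.11, 19.86, -35.49] -0.2616
[540.50506005   8.09080748]
```

View pics/s4.png

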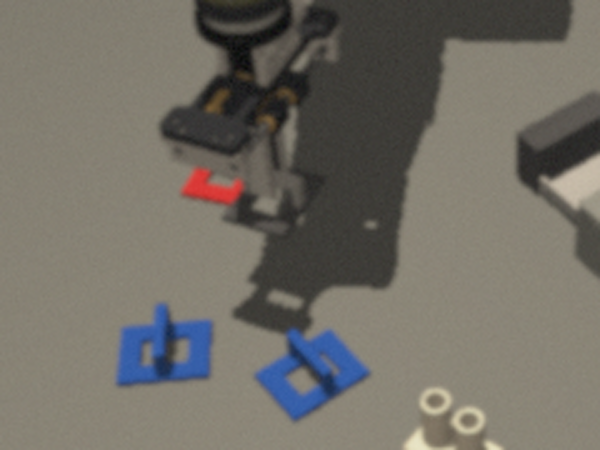

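The steel carrier is held and hanging at crop (270,205), gap 9.7. I move it over the tray.

```bash
python3 -m handwheel '[[[-0.7,-23.9,-18.9],0.0525],[[-0.7,-23.9,-18.9],0.0525],[[-0.7,-23.9,-18.9],0.0525],[[-0.7,-23.9,-18.9],0.0525],[[-0.7,-23.9,-18.9],0.0525],[[-0.7,-23.9,-18.8],0.0525],[[-0.7,-23.9,-18.8],0.0525],[[-0.7,-23.9,-18.8],0.0525],[[-0.7,-23.9,-18.8],0.0525],[[-0.7,-23.9,-18.8],0.0525]]'
python3 -m handwheel '[[[0,0,0],0],[[0,0,0],0],[[0,0,0],0],[[0,0,0],0],[[0,0,0],0],[[0,0,0],0],[[0,0,0],0],[[0,0,0],0],[[0,0,0],0],[[0,0,0],0]]'
python3 - <<'E'
from h import *
st=manip.read_state();T=np.array(st['eef_pos']);print(T,st['finger_gap'])
a=np.radians(3.4);B=np.array([[np.cos(a),np.sin(a)],[-np.sin(a),np.cos(a)]]);o=np.array([656.8,15.])
d=np.load('top3.npz');W=d['W'];L=(W[...,:2]-o)@B.T
m=(L[...,0]>-165)&(L[...,0]<-70)&(abs(L[...,1])<60)&(W[...,2]>7)&(W[...,2]<40)
f=m&(W[...,2]<17);P=L[f];print('floor',len(P),np.percentile(P,[1,99],0),np.median(W[f][:,2]))
w=m&(W[...,2]>19);P=L[w];print('walls',len(P),np.percentile(P,[2,98],0))
for n in('scene','top'):
    c=snap(n);W=cloud(c); save(c['pixels'][180:340,280:460] if n=='scene' else c['pixels'][150:300,200:380],n+'5.png',3)
    L=(W[...,:2]-o)@B.T
    m=(L[...,0]>-160)&(L[...,0]<-70)&(abs(L[...,1])<60)&(W[...,2]>76)&(W[...,2]<99)
    P=L[m]; np.savez(n+'5.npz',W=W,p=c['pixels'])
    if len(P)>5: print(n,len(P),np.percentile(P,[2,98],0),np.percentile(W[m][:,2],[5,50,95]))
plan([*V(-116.5),110],93.4,1)
E
```

```text
clock: 12.35
eef_pos: [539.5, 10.1, 109.9]
eef_rot: [2.967, 1.57, -0.116]
wrist_force: [0.1, 0.5, -2.0]
finger_gap: 9.7
clock: 13.6
eef_pos: [538.9, 9.2, 109.3]
eef_rot: [1.475, 1.571, -1.607]
wrist_force: [1.0, 0.5, -2.9]
finger_gap: 9.5
[538.89886168   9.21451504 109.34632806] 9.472578752221652
floor 787 [[-146.18240528  -40.37486791]
 [ -83.54251057   41.92841393]] 12.453517105858054
walls 172 [[-144.52433185  -51.99595675]
 [ -70.79547358   51.71468232]]
scene 399 [[-145.9382484   -40.55571906]
 [ -86.4665591    34.68459757]] [86.96080649 91.02377287 94.06575625]
top 11 [[-144.71762322  -20.88501114]
 [-136.70245534    9.95816368]] [90.63688072 92.83290187 94.67224864]
cy -86.59 dyaw -0.0 j6 1.46 row [-0.65, 1.19, -1.54] 0.0002
cy -86.59 dyaw 180.0 j6 1.46 row [-0.65, 1.19, -1.54] -3.1413
```

View pics/scene5.png

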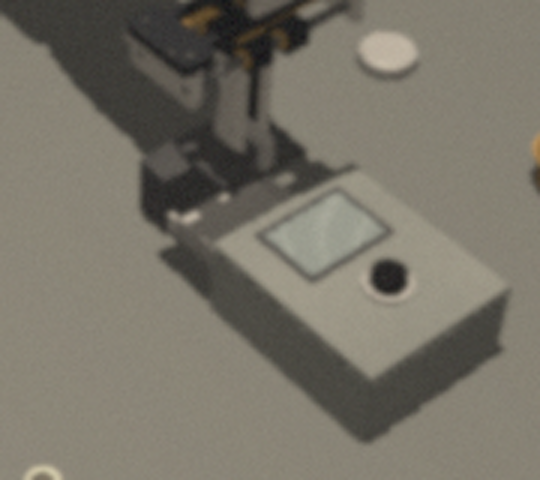

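```bash
python3 -m handwheel '[[[10,0.7,-1.0],0],[[20,0,0],0],[[18,0,0],0],[[10,0,0],0],[[3,0,0],0],[[2.5,0,0],0],[[2.5,0,0],0],[[2,0,0],0],[[0,0,0],0],[[0,0,0],0]]'
python3 - <<'E'
from h import *
plan([*V(-117,.5),34.4],93.4,1)
st=manip.read_state();print(st['wrist_force'],st['moment'])
E
```

```text
clock: 14.95
eef_pos: [540.0, 8.6, 41.5]
eef_rot: [2.954, 1.571, -0.128]
wrist_force: [-0.3, 0.6, -2.5]
finger_gap: 9.6
cy -86.59 dyaw -0.0 j6 1.46 row [7.06, -0.01, 0.01] 0.0003
cy -86.59 dyaw 180.0 j6 1.46 row [7.06, -0.01, 0.01] -3.1413
[-0.29054008  0.58065214 -2.45120151] [ 0.0124438  -0.02115937 -0.01028728]
```

```bash
python3 -m handwheel '[[[2,0,0],0],[[2,0,0],0],[[1,0,0],0],[[0.7,0,0],0],[[0.5,0,0],0],[[0.4,0,0],0],[[0,0,0],0],[[0,0,0],0],[[0,0,0],0],[[0,0,0],0]]'
python3 - <<'E'
from h import *
st=manip.read_state();print(st['wrist_force'],st['moment'],st['eef_pos'])
c=snap('scene');save(c['pixels'][180:300,290:430],'s6.png',4)
E
```

```text
clock: 16.2
eef_pos: [539.9, 8.5, 34.8]
eef_rot: [3.03, 1.571, -0.052]
wrist_force: [0.1, 0.1, -1.5]
finger_gap: 9.8
[ 0.09365004  0.05481156 -1.47833732] [ 0.03536188 -0.00920586  0.04483137] [539.94654753   8.54167403  34.78703592]
```

View pics/s6.png

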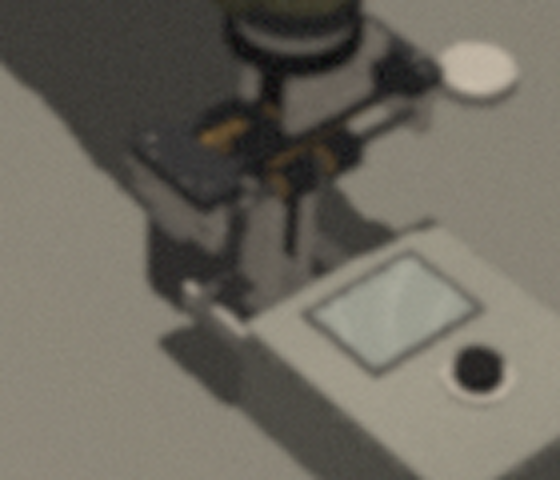

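```bash
python3 -m handwheel '[[[0.3,0,0],0],[[0,0,0],0],[[0,0,0],0],[[0,0,0],0],[[-3,0,0],0],[[-8,0,0],0],[[-20,0,0],0],[[-30,0,0],0],[[-15,0,0],0],[[0,0,20],0]]' 165
python3 -m handwheel '[[[0,0,30],0],[[0,0,35],0],[[0,0,15],0],[[25,0,0],0],[[25,0,0],0],[[20,0,0],0],[[5,0,0],0],[[0,0,0],0],[[0,0,0],0],[[0,0,0],0]]' 255 20
python3 - <<'E'
from h import *
st=manip.read_state();T=np.array(st['eef_pos']);print(T,st['wrist_force'])
a=np.radians(3.4);B=np.array([[np.cos(a),np.sin(a)],[-np.sin(a),np.cos(a)]]);o=np.array([656.8,15.]);print(B@(T[:2]-o))
c=snap('top');save(c['pixels'][150:300,200:380],'t7.png',4);c2=snap('scene');save(c2['pixels'][180:300,290:430],'s7.png',4)
for c in(c,c2):
    W=cloud(c);L=(W[...,:2]-o)@B.T
    m=(L[...,0]>-149)&(L[...,0]<-70)&(abs(L[...,1])<50)
    b=m&(W[...,2]>36)&(W[...,2]<52);p=m&(W[...,2]>14.5)&(W[...,2]<20)
    for q in(b,p): print(q.sum(),np.percentile(L[q],[3,97],0).round(1).tolist(),np.median(W[q][:,2]))
E
```

```text
clock: 17.5
eef_pos: [520.7, 7.3, 111.6]
eef_rot: [3.025, 1.568, -0.057]
wrist_force: [-0.2, 0.2, -0.3]
finger_gap: 33.3
clock: 18.75
eef_pos: [440.4, 2.6, 36.0]
eef_rot: [3.013, 1.57, -0.069]
wrist_force: [-0.2, -0.3, 0.3]
finger_gap: 0.4
[440.42460892   2.57552319  36.02276088] [-0.23829341 -0.33848996  0.34453686]
[-216.73138383    0.42983218]
114 [[-141.7, -7.0], [-72.4, 3.0]] 45.32660540968811
422 [[-144.6, -38.4], [-85.5, 35.3]] 16.995932773745153
113 [[-148.2, -10.0], [-92.7, 1.1]] 44.31039356764188
188 [[-146.7, -46.7], [-109.7, 41.4]] 16.90046432522604
```

View pics/t7.png

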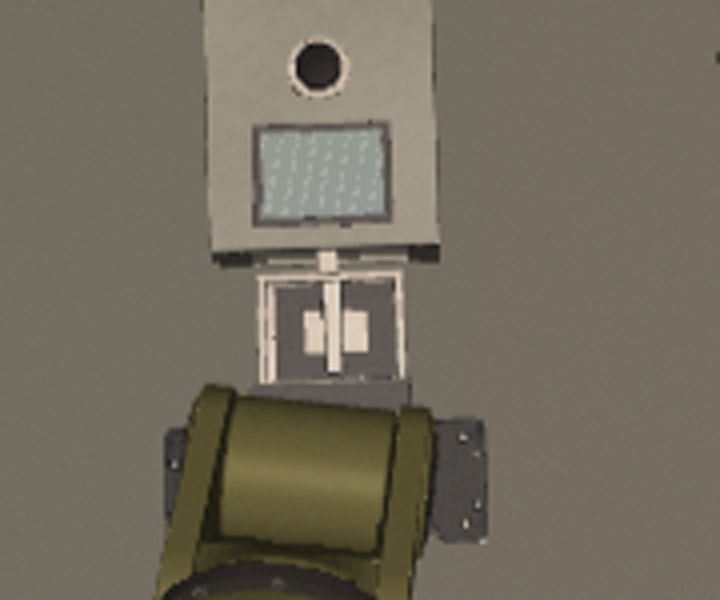

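The carrier lies flat in the tray with its handle up: plate top z 17, bar z 45, centred at crop (333,330). I start pushing gently.

```bash
python3 -m handwheel '[[[0,0,-10],0],[[0,0,-8],0],[[0,0,-3],0],[[0,0,-2],0],[[0,0,-2],0],[[0,0,-2],0],[[0,0,-2],0],[[0,0,-3],0],[[0,0,-4],0],[[0,0,-5],0]]'
python3 -m handwheel '[[[0,0,-6],0],[[0,0,-7],0],[[0,0,-7],0],[[0,0,-7],0],[[0,0,-7],0],[[0,0,-6],0],[[0,0,-5],0],[[0,0,-4],0],[[0,0,-3],0],[[0,0,-2],0]]'
cat >> h.py <<'E'
def loc():
    s=manip.read_state();a=np.radians(3.4);B=np.array([[np.cos(a),np.sin(a)],[-np.sin(a),np.cos(a)]])
    print('local',(B@(np.array(s['eef_pos'])[:2]-np.array([656.8,15.]))).round(1),'tray~',-102-8-(B@(np.array(s['eef_pos'])[:2]-np.array([656.8,15.])))[0].round(1),'F',s['wrist_force'].round(1),round(s['clock'],2))
E
python3 -c "
from h import *
loc()"
```

```text
clock: 20.1
eef_pos: [481.2, 5.1, 35.4]
eef_rot: [-0.186, 1.57, 3.016]
wrist_force: [-3.7, 0.1, 0.5]
finger_gap: 0.5
clock: 21.35
eef_pos: [535.1, 8.4, 35.4]
eef_rot: [-0.504, 1.571, 2.697]
wrist_force: [-4.4, 2.2, 1.0]
finger_gap: 0.3
local [-121.9    0.6] tray~ 11.900000000000006 F [-4.4  2.2  1. ] 21.35
```

```bash
python3 -m handwheel '[[[0,0,-2],0],[[0,0,-2],0],[[0,0,-2],0],[[0,0,-1],0],[[0,0,-1],0],[[0,0,-1],0],[[0,0,0],0],[[0,0,0],0],[[0,0,0],0],[[0,0,0],0]]';python3 -c "
from h import *
loc()"
```

```text
clock: 22.6
eef_pos: [544.0, 8.9, 35.4]
eef_rot: [-0.543, 1.57, 2.658]
wrist_force: [-5.0, 2.8, 0.1]
finger_gap: 0.3
local [-113.     0.6] tray~ 3.0 F [-5.   2.8  0.1] 22.6
```

```bash
P='import h;h.loc()'; python3 -m handwheel '[[[0,0,-0.5],0],[[0,0,-0.5],0],[[0,0,-0.5],0],[[0,0,-0.5],0],[[0,0,0],0],[[0,0,0],0],[[0,0,0],0],[[0,0,0],0],[[0,0,0],0],[[0,0,0],0]]' >/dev/null; python3 -c "$P"
```

```text
local [-111.2    0.6] tray~ 1.2000000000000028 F [-6.8  2.2  2.3] 23.85
```

```bash
P='import h;h.loc()'; python3 -m handwheel '[[[0,0,-0.3],0],[[0,0,-0.3],0],[[0,0,-0.3],0],[[0,0,-0.3],0],[[0,0,-0.3],0],[[0,0,0],0],[[0,0,0],0],[[0,0,0],0],[[0,0,0],0],[[0,0,0],0]]' >/dev/null; python3 -c "$P"
```

```text
local [-109.7    0.6] tray~ -0.29999999999999716 F [-6.7  1.7  3.5] 25.1
```

```bash
P='import h;h.loc()'; python3 -m handwheel '[[[0,0,-0.3],0],[[0,0,-0.3],0],[[0,0,-0.3],0],[[0,0,-0.3],0],[[0,0,-0.3],0],[[0,0,0],0],[[0,0,0],0],[[0,0,0],0],[[0,0,0],0],[[0,0,0],0]]' >/dev/null; python3 -c "$P"
```

```text
local [-108.3    0.6] tray~ -1.7000000000000028 F [-7.4  1.8  2.8] 26.35
```

```bash
P='import h;h.loc()'; python3 -m handwheel '[[[0,0,-0.3],0],[[0,0,-0.3],0],[[0,0,-0.3],0],[[0,0,-0.3],0],[[0,0,-0.3],0],[[0,0,0],0],[[0,0,0],0],[[0,0,0],0],[[0,0,0],0],[[0,0,0],0]]' >/dev/null; python3 -c "$P"
```

```text
local [-106.8    0.6] tray~ -3.200000000000003 F [-6.8  0.5  2.5] 27.6
```

```bash
P='import h;h.loc()'; python3 -m handwheel '[[[0,0,-0.3],0],[[0,0,-0.3],0],[[0,0,-0.3],0],[[0,0,-0.3],0],[[0,0,-0.3],0],[[0,0,0],0],[[0,0,0],0],[[0,0,0],0],[[0,0,0],0],[[0,0,0],0]]' >/dev/null; python3 -c "$P"
```

```text
local [-105.3    0.6] tray~ -4.700000000000003 F [-8.   0.9  3.2] 28.85
```

```bash
P='import h;h.loc()'; python3 -m handwheel '[[[0,0,-0.3],0],[[0,0,-0.3],0],[[0,0,-0.3],0],[[0,0,-0.3],0],[[0,0,-0.3],0],[[0,0,0],0],[[0,0,0],0],[[0,0,0],0],[[0,0,0],0],[[0,0,0],0]]' >/dev/null; python3 -c "$P"
```

```text
local [-103.8    0.6] tray~ -6.200000000000003 F [-9.1  1.7  3.3] 30.1
```

```bash
P='import h;h.loc()'; python3 -m handwheel '[[[0,0,-0.3],0],[[0,0,-0.3],0],[[0,0,-0.3],0],[[0,0,-0.3],0],[[0,0,-0.3],0],[[0,0,0],0],[[0,0,0],0],[[0,0,0],0],[[0,0,0],0],[[0,0,0],0]]' >/dev/null; python3 -c "$P"
```

```text
local [-102.4    0.6] tray~ -7.599999999999994 F [-8.6  2.9  3.9] 31.35
```

```bash
P='import h;h.loc()'; python3 -m handwheel '[[[0,0,-0.3],0],[[0,0,-0.3],0],[[0,0,-0.3],0],[[0,0,-0.3],0],[[0,0,-0.3],0],[[0,0,0],0],[[0,0,0],0],[[0,0,0],0],[[0,0,0],0],[[0,0,0],0]]' >/dev/null; python3 -c "$P"
```

```text
local [-100.8    0.6] tray~ -9.200000000000003 F [-7.3  2.4  3.5] 32.6
```

```bash
P='import h;h.loc()'; python3 -m handwheel '[[[0,0,-0.3],0],[[0,0,-0.3],0],[[0,0,-0.3],0],[[0,0,-0.3],0],[[0,0,0],0],[[0,0,0],0],[[0,0,0],0],[[0,0,0],0],[[0,0,0],0],[[0,0,0],0]]' >/dev/null; python3 -c "$P"
```

```text
local [-99.6   0.6] tray~ -10.400000000000006 F [-6.9  1.2  3.5] 33.85
```

```bash
P='import h;h.loc()'; python3 -m handwheel '[[[0,0,-0.3],0],[[0,0,-0.3],0],[[0,0,-0.3],0],[[0,0,-0.3],0],[[0,0,0],0],[[0,0,0],0],[[0,0,0],0],[[0,0,0],0],[[0,0,0],0],[[0,0,0],0]]' >/dev/null; python3 -c "$P"
```

```text
local [-98.3   0.6] tray~ -11.700000000000003 F [-8.2  1.1  2.9] 35.1
```

```bash
P='import h;h.loc()'; python3 -m handwheel '[[[0,0,-0.3],0],[[0,0,-0.3],0],[[0,0,-0.3],0],[[0,0,-0.3],0],[[0,0,0],0],[[0,0,0],0],[[0,0,0],0],[[0,0,0],0],[[0,0,0],0],[[0,0,0],0]]' >/dev/null; python3 -c "$P"
```

```text
local [-97.1   0.6] tray~ -12.900000000000006 F [-6.1  1.3  2.6] 36.35
```

```bash
P='import h;h.loc()'; python3 -m handwheel '[[[0,0,-0.3],0],[[0,0,-0.3],0],[[0,0,-0.3],0],[[0,0,-0.2],0],[[0,0,0],0],[[0,0,0],0],[[0,0,0],0],[[0,0,0],0],[[0,0,0],0],[[0,0,0],0]]' >/dev/null; python3 -c "$P"
```

```text
local [-96.    0.6] tray~ -14.0 F [-7.6  1.1  2.4] 37.6
```

```bash
P='import h;h.loc()'; python3 -m handwheel '[[[0,0,-0.3],0],[[0,0,-0.3],0],[[0,0,-0.3],0],[[0,0,-0.3],0],[[0,0,0],0],[[0,0,0],0],[[0,0,0],0],[[0,0,0],0],[[0,0,0],0],[[0,0,0],0]]' >/dev/null; python3 -c "$P"
```

```text
local [-94.8   0.6] tray~ -15.200000000000003 F [-7.   1.6  2.6] 38.85
```

```bash
P='import h;h.loc()'; python3 -m handwheel '[[[0,0,-0.3],0],[[0,0,-0.3],0],[[0,0,-0.3],0],[[0,0,-0.3],0],[[0,0,0],0],[[0,0,0],0],[[0,0,0],0],[[0,0,0],0],[[0,0,0],0],[[0,0,0],0]]' >/dev/null; python3 -c "$P"
```

```text
local [-93.6   0.6] tray~ -16.400000000000006 F [-7.4  2.4  2.4] 40.1
```

```bash
P='import h;h.loc()'; python3 -m handwheel '[[[0,0,-0.3],0],[[0,0,-0.3],0],[[0,0,-0.3],0],[[0,0,-0.3],0],[[0,0,0],0],[[0,0,0],0],[[0,0,0],0],[[0,0,0],0],[[0,0,0],0],[[0,0,0],0]]' >/dev/null; python3 -c "$P"
```

```text
local [-92.3   0.6] tray~ -17.700000000000003 F [-4.9  2.   0.9] 41.35
```

```bash
P='import h;h.loc()'; python3 -m handwheel '[[[0,0,-0.3],0],[[0,0,-0.3],0],[[0,0,-0.3],0],[[0,0,-0.1],0],[[0,0,0],0],[[0,0,0],0],[[0,0,0],0],[[0,0,0],0],[[0,0,0],0],[[0,0,0],0]]' >/dev/null; python3 -c "$P"
```

```text
local [-91.2   0.6] tray~ -18.799999999999997 F [-6.   2.8  2.1] 42.6
```

```bash
P='import h;h.loc()'; python3 -m handwheel '[[[0,0,-0.3],0],[[0,0,-0.3],0],[[0,0,-0.3],0],[[0,0,-0.2],0],[[0,0,0],0],[[0,0,0],0],[[0,0,0],0],[[0,0,0],0],[[0,0,0],0],[[0,0,0],0]]' >/dev/null; python3 -c "$P"
```

```text
local [-90.1   0.7] tray~ -19.900000000000006 F [-4.5  1.8  1.4] 43.85
```

```bash
P='import h;h.loc()'; python3 -m handwheel '[[[0,0,-0.3],0],[[0,0,-0.3],0],[[0,0,-0.3],0],[[0,0,-0.3],0],[[0,0,0],0],[[0,0,0],0],[[0,0,0],0],[[0,0,0],0],[[0,0,0],0],[[0,0,0],0]]' >/dev/null; python3 -c "$P"
```

```text
local [-89.    0.6] tray~ -21.0 F [-6.6  1.6  1.6] 45.1
```

```bash
P='import h;h.loc()'; python3 -m handwheel '[[[0,0,-0.3],0],[[0,0,-0.3],0],[[0,0,-0.3],0],[[0,0,-0.3],0],[[0,0,0],0],[[0,0,0],0],[[0,0,0],0],[[0,0,0],0],[[0,0,0],0],[[0,0,0],0]]' >/dev/null; python3 -c "$P"
```

```text
local [-87.8   0.6] tray~ -22.200000000000003 F [-5.6  1.8  1. ] 46.35
```

```bash
P='import h;h.loc()'; python3 -m handwheel '[[[0,0,-0.3],0],[[0,0,-0.3],0],[[0,0,-0.3],0],[[0,0,-0.3],0],[[0,0,0],0],[[0,0,0],0],[[0,0,0],0],[[0,0,0],0],[[0,0,0],0],[[0,0,0],0]]' >/dev/null; python3 -c "$P"
```

```text
local [-87.4   0.6] tray~ -22.599999999999994 F [-12.2   1.1   5.9] 47.6
```

The push rose to 12 N and the advance stalled, which is the hard stop just past the click. I back off slowly.

```bash
python3 -m handwheel '[[[0,0,1],0],[[0,0,2],0],[[0,0,4],0],[[0,0,8],0],[[0,0,20],0],[[0,0,30],0],[[0,0,40],0],[[0,0,40],0],[[0,0,30],0],[[0,0,0],0]]'
python3 - <<'E'
from h import *
loc()
o=np.array([656.8,15.]);a=np.radians(3.4);B=np.array([[np.cos(a),np.sin(a)],[-np.sin(a),np.cos(a)]])
c2=snap('top');c=snap('scene');save(np.hstack([c['pixels'][180:330,290:440],c2['pixels'][140:290,200:350]]),'fin.png',2.6)
for n,c in(('top',c2),('scene',c)):
    W=cloud(c);L=(W[...,:2]-o)@B.T
    q=(L[...,0]>-220)&(L[...,0]<-72)&(abs(L[...,1])<60)&(W[...,2]>55)&(W[...,2]<66)
    if q.sum(): print(n,q.sum(),np.percentile(L[q],[2,98],0).round(1).tolist())
    for t in("cap_center","hood_center","thermo_holder"):
        for d in manip.cut_out(t,n)[:1]: print(t,np.nanmedian(W[d['region']],0).round())
E
```

```text
clock: 48.85
eef_pos: [395.1, -0.3, 35.8]
eef_rot: [2.888, 1.569, -0.195]
wrist_force: [1.4, 0.2, -0.0]
finger_gap: 0.4
local [-262.2    0.3] tray~ 152.2 F [ 1.4  0.2 -0. ] 48.85
top 505 [[-103.3, -47.6], [-72.7, 46.9]]
cap_center [447. 244.  15.]
hood_center [654. 271.  27.]
thermo_holder [ 699. -263.   16.]
scene 341 [[-103.8, -49.6], [-78.7, 46.8]]
cap_center [452. 240.  13.]
hood_center [643. 267.  21.]
thermo_holder [ 714. -272.   22.]
```

View pics/fin.png

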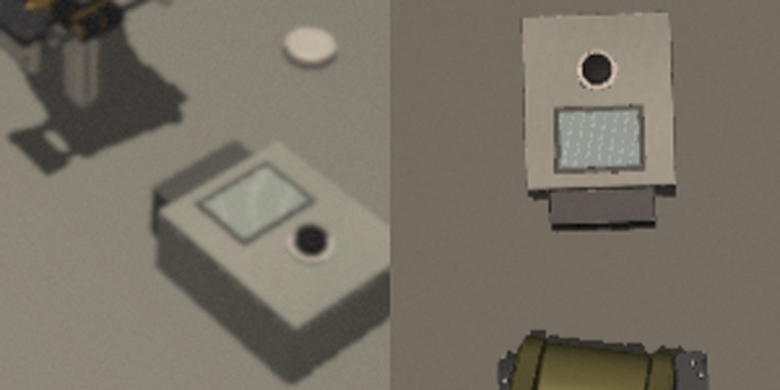

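The tray is latched: its front face is at about -103 in the viewer frame (nominal -102), it shows shut at (602,207) in the picture, and the robot is clear of it.

```bash
python3 -c "
from cell import manip
print(manip.sign_off())"
```

```text
the job is handed in; nothing more can be done
None
```

The negative viewer is loaded and shut, and the job is handed in at about 49 s of the 67 s allowed.

- **Button:** I pressed it about 7 mm down and read at most about 6 N. The tray popped fully out.
- **Carrier:** I took the steel one and left the red and blue look-alikes alone. It was laid flat with its handle up: plate top at 17 mm and bar at 45 mm, inside the tray walls. It sits slightly off centre, about 1.5 to 2.5 mm towards -y in the viewer's frame.
- **Closing:** I pushed the tray in small steps. The force eased after the ramp, then rose to 12 N as the tray met its stop, and I backed off slowly.

**Last checks:** The tray front sits at the latched position (about -103 mm against a nominal -102) and had stayed shut after I let go. The cap, hood and thermometer holder read within about 5 mm of their starting positions, which is within camera error. The robot was touching nothing.

**Limits of the checks:**
- Forces were read only at the end of each move, so short peaks in between would not show.
- The click itself could not be sensed directly; I inferred it from the stop and from the tray staying shut.
- The scene camera reads 1 to 3 mm differently from the top camera. I used the top camera and the robot's own position for placing.

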